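# Set the sprung ring tweezers to the gauge and hold them there

## Task

Get the sprung ring tweezers ready for their next ring: pick them up from their rest, carry them to the grooved setting gauge, and hold them with the two down-turned pins just above the gauge (no more than a centimetre, not touching it), squeezed so that each pin stands over the middle of its own groove. Keep that gap steady for at least two seconds and finish still holding the tweezers there, the squeeze unchanged. Never squeeze so hard that the pins come together, and leave everything else on the bench where it is.

Things in the scene. Friction and masses are not known exactly. Their poses are not given: they have to be found in the camera images.
- tweezers: sprung steel tweezers, 150 mm long, 90 g, level on the rest; two legs 14 mm high, pins at the far end. Origin: midway between the ribbed finger plates, at the legs' underside, 26 mm above the bench at first. x from hinge to pins, z up. This body is the left (+y) leg with the hinge: squeezed by q, the tweezers' middle line turns q/2 about the hinge from this x axis, toward +y.
- grip (a point): where to grip, 7 mm above the tweezers' origin: midway between the two ribbed finger plates (exact when relaxed). Plates 32 mm long in x, 16 mm high (from 1 mm below to 15 mm above the legs' underside); 50 mm over their outer faces when relaxed, 37 mm with the pins 24 mm apart, where the plates are parallel.
- hinge (a point): hinge axis of the tweezers at the legs' underside, 80 mm behind the finger plates' middle (x = -80 mm); round boss 16 mm across, 18 mm high.
- tweezers_leg (a joint): angle the legs are squeezed together, rad: 0 = relaxed (pins 48 mm apart, centre to centre), 0.171 = 24 mm apart, 0.31 = end stop, the 4 mm pins touch; 0.14 m of gap per rad. The width over the finger plates shrinks 0.08 m per rad. A spring holds it open: each plate needs about 4 N to begin moving, 8 N at 0.171, 11 N at the stop.
- pin_left (a point): point of the pin on the left (+y) leg. Pins are 4 mm thick and point down, 12 mm below the legs' underside, 60 mm ahead of the finger plates' middle.
- pin_right (a point): point of the pin on the right (-y) leg, alike
- rest: fixed stand under the tweezers, left or right of the bench's middle. Origin on the bench below the midpoint of the two pins, axes as the tweezers'. Foot 22 mm wide, 5 high; under the hinge (x -150 to -130 mm) a seat 26 high with cheeks to 35 high, 34 mm wide overall; cross bar at x -30 to -24 mm, 66 wide, 26 high (its foot x -35 to -19). Open down to the bench beside the finger plates.
- gauge: fixed setting gauge, on the other side of the middle from the rest: block 54 mm (x) by 56 mm (y), top 30 mm above the bench; flange 86 mm wide in y, 6 high, with a screw head (to 10) each side. Two grooves along x right through its top at y = +12 and -12 mm, 8 wide, 6 deep, mark the 24 mm gap. Origin: centre of the underside, z up.
- gauge_top (a point): centre of the gauge's top, midway between the grooves, 30 mm above the bench
- screwdriver_green: bystander, leave alone: screwdriver with a round handle, 25x167x22 mm, lying along the bench near the middle
- pliers_blue: bystander, leave alone: ordinary riveted pliers, 58x182x12 mm, lying flat at the right side of the bench (not the tweezers)
- spanner_13: bystander, leave alone: combination spanner, 28x175x6 mm, lying flat near the middle
- jar_screws: bystander, leave alone: closed jar, 71 mm across, 76 mm high, at the back right
- box_seals: bystander, leave alone: small carton 46x85x40 mm at the back left
- bearing_1: bystander, leave alone: ball bearing lying flat, 52 mm across, 16 mm high, at the back
- bolt_1: bystander, leave alone: bolt standing on its head, 70 mm high, at the back

How it is judged (in metres and radians):
On the way, in this order (a step that is already met when the one before it is completed fails the run):
1. the tweezers are lifted clear of their rest in the gripper (height (world z) of tweezers above 0.04 m and contact force between tweezers and the fingers above 2 N and contact force between tweezers and rest below 0.1 N), for 0.1 s.
2. both pins stand steadily above their own grooves of the gauge for two seconds (((y of pin_left in the frame of gauge between 0.008 and 0.016 m and x of pin_left in the frame of gauge between -0.025 and 0.025 m and z of pin_left in the frame of gauge between 0.0305 and 0.045 m and y of pin_right in the frame of gauge between -0.016 and -0.008 m and x of pin_right in the frame of gauge between -0.025 and 0.025 m and z of pin_right in the frame of gauge between 0.0305 and 0.045 m) or (y of pin_right in the frame of gauge between 0.008 and 0.016 m and x of pin_right in the frame of gauge between -0.025 and 0.025 m and z of pin_right in the frame of gauge between 0.0305 and 0.045 m and y of pin_left in the frame of gauge between -0.016 and -0.008 m and x of pin_left in the frame of gauge between -0.025 and 0.025 m and z of pin_left in the frame of gauge between 0.0305 and 0.045 m)) and distance between pin_left and pin_right between 0.019 and 0.029 m and velocity of joint tweezers_leg between -0.15 and 0.15 rad/s and linear speed of tweezers below 0.02 m/s and contact force between tweezers and the fingers above 2 N and contact force between tweezers and gauge below 0.3 N and contact force between tweezers and rest below 0.3 N), for 2 s.
At the end, for the whole second after the job is handed in: The gripper holds the tweezers at rest (below 20 mm/s, joint below 0.15 rad/s) off rest and gauge; each pin point is within 4 mm of the middle line of its own groove, within 25 mm of the gauge's centre along the groove, and 0.5 to 15 mm above the gauge's top; the pins are 19 to 29 mm apart (all of step 2); the arm keeps its last pose, push and grip.
It fails at once if the tweezers are squeezed until the pins all but meet (joint over 0.29) (value of joint tweezers_leg above 0.29 rad).
It fails at once if a bystander is moved by more than 25 mm (distance of any of screwdriver_green, pliers_blue, spanner_13, jar_screws, box_seals, bearing_1, bolt_1 from where it was at the start of the episode above 0.025 m).
It also fails if it takes over 48 s, if anything falls off the work surface, if the arm or the gripper's body presses on something with over 40 N, if the wrist force passes 120 N, or if a joint passes its speed limit or range.

## Robot

A 6-joint arm with a two-finger parallel gripper is mounted at the origin on a cart in front of the work surface, level with it; the furniture and walls round the work are solid. World frame = base frame: x ahead of the robot, y to its left, z up, the work surface at z = 0. Lengths are in mm, angles in degrees, forces in N, time in s.
With the tool pointing down it reaches from about 350 to 975 mm from the base axis. Payload 17.4 kg.
Tool frame: the origin (TCP) lies midway between the tips of the shut fingers; the grasp point (between the pads) lies 19 mm behind it; z points along the fingers, y is the line along which they close (so a half turn about z gives the same grasp; the last joint's range is limited). The gripper opens to 85 mm and grips with 20 to 120 N. Pads are 22 mm wide; open, the fingers measure 114 mm over their backs; the gripper's body (76 mm by 85 mm) begins 54 mm behind the grasp point. The pads swing forward as they close: fully open they stand 13 mm farther back than shut.
Start: joints at [66.99, 6.646, 82.598, -0, 90.757, -2.166], TCP at [240.192, 630.825, 231.303] pointing down, gripper open.
Joint ranges: [-162.19, 162.19], [-47.58, 125.68], [4.15, 143.07], [-65.23, 245.23], [0.69, 171.88], [-170.13, 170.13]. Speed limits (degrees/s): [108.29, 108.29, 127.2, 180, 180, 180].

## Interface

Orientations are given as a 3x3 rotation matrix whose columns are the frame's x, y, z axes.
In Python, from plant import arm gives the robot as it stands.
- The arm moves only by the tool play_rows, never from a script. Its argument "moves" is a list that holds one entry, the list of rows, each a list of 5 numbers: the finger opening in cm, from 0 to 8.54, then the shift along the tool's x, y, z in cm, then the turn about the tool's z in degrees. In form: [[[jaw, tx, ty, tz, yaw], ...]]. A call has 1 to 5 rows; each row shifts and turns the commanded pose from where the row before left it, along the tool's axes as they then stand; what a row does not reach is not made up. A row lasts 1/12 s, in which the tool goes at most 41.7 mm and 7.16 degrees, less where a joint would pass 70% of its speed; a pose out of reach is approached as far as the arm can. A call with a gripper value outside its range is refused whole. The fingers move at their own pace and stop on an object; "grip_force" is the grip in N (left out, the last holds). Time passes only in rows, so rows that do not move let the fingers close. It gives the time, the measured TCP pose, the force, the opening and the grip force at its end, in the units of the state.
- arm.state(): the state, without advancing time (a new reading comes with each control period).
- arm.capture(name): name is "side" or "top" or "wrist"; returns a dict with "pixels" (384x512x3 uint8, blue, green, red), "mtx" (3x3 intrinsics, pixels), "world_to_cam" (4x4, takes a point from world to camera coordinates). Camera axes: x right, y down, z forward; pixel columns grow to the right and rows downward; lengths in mm; the calibration is good to about 2 mm. A picture is of the moment at which its call begins. There is no depth.
- arm.hand_in(): hands the job in; it is judged then, once.
Trained networks look in the newest picture that a camera, given by its name, has taken for a name from the list of things; names that differ only in an ending like _2 or _b are one class to them, and where a whole thing is asked for, a point or a joint stands for the part that bears it (a point fixed in the world has none). Each returns a list of dicts, best first, with "confidence" (0 to 1); they miss things now and then, are a little off and sometimes report something else, mostly with a low value. They report only what shows in the picture. A call takes as long as a camera call.
- arm.search_frame(camera, target): "extent" ([left, top, right, bottom] in pixels, round what is visible of it).
- arm.pinpoint(camera, target): "point" ([column, row] in pixels: a listed point, or the origin of a listed thing).
The state is a dict: "time": time; "joint_pos": joint angles; "joint_vel": joint speeds; "joint_efforts": joint torques, N m; "tcp_pos": TCP position; "tool_rot": TCP orientation; "ft_force": force on the tool from outside, world axes, zero at the start; "ft_torque": the same for the moment, N m; "width": opening from 0.0 (shut) to 1.0 (fully open); "gripper_force": force on a finger pad.
Only numpy, scipy, OpenCV 4.12 (cv2) and the standard library are available. Lean on these libraries where they do the work, as an engineer would, in place of code of your own. Each camera call takes 0.05 s, during which the arm holds its last target. There are 200 camera calls.

## Working session

There is one attempt and no reset: what is moved stays moved. The work goes in short steps, Python scripts to look and compute and a tool call to move; the robot and the scene stay as the last step left them, time stands still between calls to the robot, and variables do not carry over. Pictures are saved under pics/ and viewed, at most 10 in all, crops included, and the job is handed in when it is done.

Besides the shell and the picture viewer there is one more tool, called after "Request:" as name(argument=value, ...) on one line, values as JSON. play_rows: Moves the arm, as the interface text tells. Its arguments: {"type":"object","properties":{"moves":{"type":"array","items":{"type":"array","items":{"type":"array","items":{"type":"number"}}}},"grip_force":{"type":"number"}},"required":["moves"]}

```bash
mkdir -p pics; cat > h.py <<'E'
import numpy as np, cv2
from plant import arm
def ray(c,px):
    T=np.array(c["world_to_cam"]);R=T[:3,:3];t=T[:3,3]
    d=R.T@np.linalg.solve(np.array(c["mtx"]),[px[0],px[1],1]);return -R.T@t,d
def at_z(c,px,z):
    o,d=ray(c,px);return o+d*(z-o[2])/d[2]
def tri(prs):
    A=0;b=0
    for c,p in prs:
        o,d=ray(c,p);d=d/np.linalg.norm(d);M=np.eye(3)-np.outer(d,d);A=A+M;b=b+M@o
    return np.linalg.solve(A,b)
def proj(c,P):
    T=np.array(c["world_to_cam"]);q=np.array(c["mtx"])@(T[:3,:3]@np.array(P)+T[:3,3]);return q[:2]/q[2]
E
python3 - <<'E'
from h import *
np.set_printoptions(precision=1,suppress=True)
C={}
Z=dict(tweezers=26,grip=33,hinge=26,pin_left=14,pin_right=14,rest=0,gauge=0,gauge_top=30)
for n in("top","side"):
    C[n]=arm.capture(n);cv2.imwrite(f"pics/{n}0.png",C[n]["pixels"])
    print(n,"cam at",ray(C[n],(0,0))[0])
    for k,z in Z.items():
        for r in arm.pinpoint(n,k)[:2]: print(k,np.array(r["point"]),round(r["confidence"],2),at_z(C[n],r["point"],z))
print(arm.state())
E
```

```text
top cam at [450.9 -10.5 977.7]
tweezers [295.9 191.5] 0.73 [ 504.2 -132.2   26. ]
grip [298.1 191.5] 0.61 [ 504.  -137.1   33. ]
hinge [302.1 221.5] 0.62 [ 426.3 -149.8   26. ]
pin_left [282.8 175. ] 0.59 [548.  -98.1  14. ]
pin_left [253.3 138.6] 0.33 [643.7 -17.   14. ]
pin_right [300.7 165.5] 0.73 [ 574.7 -145.3   14. ]
rest [289.5 166.8] 0.81 [ 572.1 -117.     0. ]
rest [194.6 172.7] 0.24 [549.2 138.6   0. ]
gauge [195.4 173.9] 0.84 [546.  136.4   0. ]
gauge_top [195.1 178.1] 0.83 [532.  132.2  30. ]
gauge_top [196.4 172.8] 0.32 [546.  129.3  30. ]
side cam at [  426.1 -1065.6   485.4]
tweezers [258.2 229.1] 0.62 [ 517.6 -133.3   26. ]
tweezers [259.1 183.6] 0.46 [544.4 148.8  26. ]
grip [255.4 227.3] 0.83 [ 510.9 -138.5   33. ]
grip [259.3 184.2] 0.67 [542.7 125.7  33. ]
pin_left [275.  224.9] 0.9 [560.5 -88.6  14. ]
pin_right [283.9 237.2] 0.86 [ 572.6 -150.9   14. ]
pin_right [248.3 287.4] 0.59 [ 481.9 -344.1   14. ]
rest [278.3 234.5] 0.69 [ 566.1 -109.9    0. ]
gauge [255.9 194.8] 0.65 [534.7 131.3   0. ]
gauge_top [260.1 183.8] 0.58 [545.9 136.6  30. ]
{'time': 0.9, 'joint_pos': array([67. ,  6.6, 82.6, -0. , 90.8, -2.2]), 'joint_vel': array([ 0. , -0.1,  0. , -0. , -0.1, -0.1]), 'joint_efforts': array([ -0. , -73.2, -63.3,   0. ,   0. ,  -0. ]), 'tcp_pos': array([240.2, 630.8, 231.3]), 'tool_rot': array([[-0.9,  0.4,  0. ],
       [ 0.4,  0.9, -0. ],
       [-0. , -0. , -1. ]]), 'ft_force': array([ 0.4, -0.3, -0.2]), 'ft_torque': array([ 0.,  0., -0.]), 'gripper_force': 0.0, 'width': 1.0039194202031199}
```

```bash
python3 -c "
import cv2
a=cv2.imread('pics/top0.png')[120:260,160:340];cv2.imwrite('pics/a.png',cv2.resize(a,None,fx=4.4,fy=4.2,interpolation=2)[:600,:800])"
```

```text
(no output)
```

View pics/top0.png

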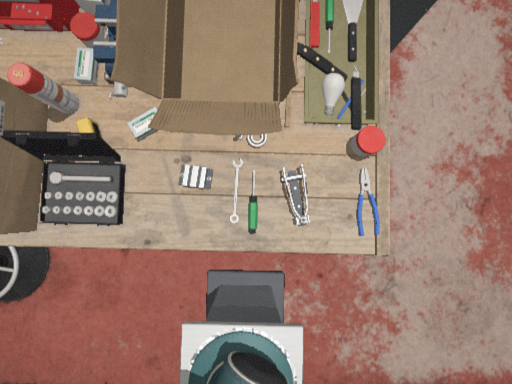

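View pics/a.png

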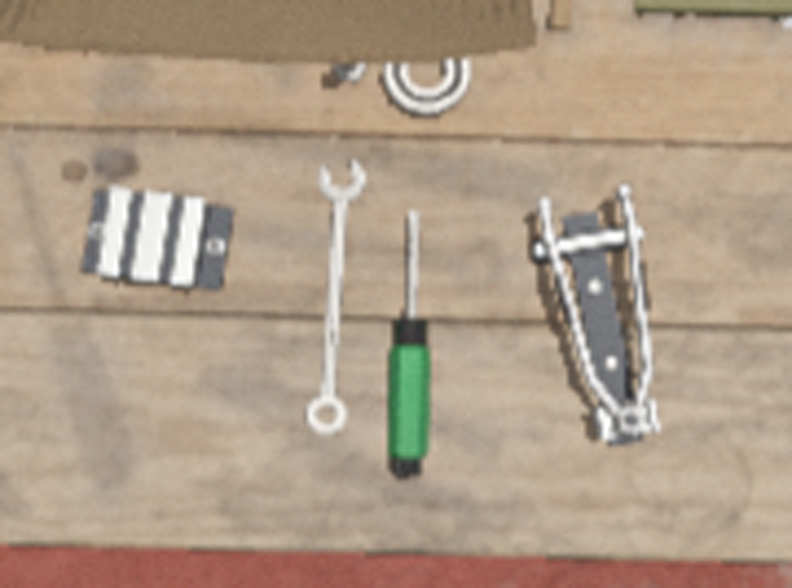

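```bash
cat > est.py <<'E'
E
python3 - <<'E'
from h import *
np.set_printoptions(precision=3,suppress=True)
c=arm.capture("top")
h=at_z(c,(303,219.5),44);l=at_z(c,(283.9,168.3),40);r=at_z(c,(302,165.2),40)
print(h,l,r,(l+r)/2); d=(l+r)/2-h; print(np.hypot(*d[:2]),np.degrees(np.arctan2(d[1],d[0])))
a=at_z(c,(160+135/4.4,120+195/4.2),24);b=at_z(c,(160+125/4.4,120+282/4.2),24);print(a,b,np.degrees(np.arctan2(*(a-b)[1::-1])))
s=arm.state();R=s["tool_rot"];print(R,s["tcp_pos"],s["time"])
g=np.array([500,-138,230]);print((R.T@(g-s["tcp_pos"])))
E
```

```text
[ 431.926 -149.403   44.   ] [562.87  -98.193  40.   ] [ 572.247 -145.078   40.   ] [ 567.558 -121.635   40.   ]
138.44565111796254 11.570152447454118
[563.051 145.857  24.   ] [508.314 149.754  24.   ] -4.071923371646877
[[-0.935  0.356 -0.   ]
 [ 0.356  0.935 -0.   ]
 [-0.    -0.    -1.   ]] [240.197 630.824 231.283] 0.95
[-516.385 -626.047    1.302]
```

View pics/side0.png

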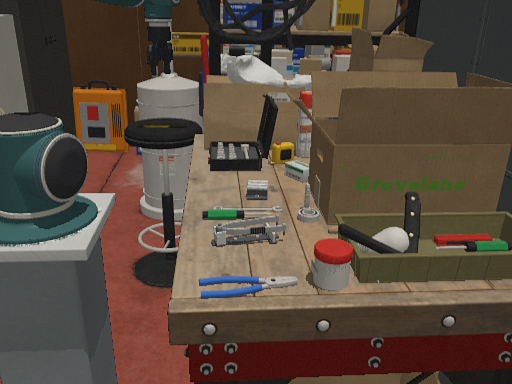

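Request:
play_rows(moves=[[[8.5, -2.58, -3.13, 0, 0], [8.5, -2.58, -3.13, 0, 0], [8.5, -2.58, -3.13, 0, 0], [8.5, -2.58, -3.13, 0, 0], [8.5, -2.58, -3.13, 0, 0]]], grip_force=20)

```text
time: 1.37
tcp_pos: [305.2, 436.9, 231.2]
tool_rot: [[-0.935, 0.355, 0.0], [0.355, 0.935, 0.0], [-0.0, 0.0, -1.0]]
ft_force: [1.2, -0.3, 0.3]
width: 0.999
gripper_force: 0.0
```

Request:
play_rows(moves=[[[8.5, -2.58, -3.13, 0, 0], [8.5, -2.58, -3.13, 0, 0], [8.5, -2.58, -3.13, 0, 0], [8.5, -2.58, -3.13, 0, 0], [8.5, -2.58, -3.13, 0, 0]]])

```text
time: 1.78
tcp_pos: [369.9, 244.7, 231.5]
tool_rot: [[-0.935, 0.355, 0.001], [0.355, 0.935, 0.0], [-0.001, 0.001, -1.0]]
ft_force: [-0.2, 0.1, -0.1]
width: 0.994
gripper_force: 0.0
```

Request:
play_rows(moves=[[[8.5, -2.58, -3.13, 0, 0], [8.5, -2.58, -3.13, 0, 0], [8.5, -2.58, -3.13, 0, 0], [8.5, -2.58, -3.13, 0, 0], [8.5, -2.58, -3.13, 0, 0]]])

```text
time: 2.2
tcp_pos: [434.9, 52.3, 231.7]
tool_rot: [[-0.935, 0.356, 0.001], [0.356, 0.935, 0.0], [-0.001, 0.001, -1.0]]
ft_force: [1.5, 1.1, -0.8]
width: 0.997
gripper_force: 0.0
```

Request:
play_rows(moves=[[[8.5, -2.58, -3.13, 0, 0], [8.5, -2.58, -3.13, 0, 0], [8.5, -2.58, -3.13, 0, 0], [8.5, -2.58, -3.13, 0, 0], [8.5, -2.58, -3.13, 0, 0]]])

```text
time: 2.62
tcp_pos: [499.8, -140.1, 231.6]
tool_rot: [[-0.934, 0.356, 0.001], [0.356, 0.934, -0.0], [-0.001, 0.0, -1.0]]
ft_force: [0.7, 0.3, 0.8]
width: 0.998
gripper_force: 0.0
```

Request:
play_rows(moves=[[[8.5, 0, 0, 0, -6.5], [8.5, 0, 0, 0, -6.5], [8.5, 0, 0, 0, -6.5], [8.5, 0, 0, 0, -6.5], [8.5, 0, 0, 0, -6.5]]])

```text
time: 3.03
tcp_pos: [499.7, -138.0, 231.3]
tool_rot: [[-0.978, -0.207, 0.0], [-0.207, 0.978, -0.0], [-0.0, -0.0, -1.0]]
ft_force: [0.4, 0.7, -0.3]
width: 0.997
gripper_force: 0.0
```

```bash
python3 - <<'E'
from h import *
np.set_printoptions(precision=2,suppress=True)
c=arm.capture("wrist");cv2.imwrite("pics/w1.png",c["pixels"])
o=ray(c,(0,0))[0];print("cam",o)
for k,z in dict(tweezers=26,grip=33,hinge=26,pin_left=14,pin_right=14,rest=0).items():
    for r in arm.pinpoint("wrist",k)[:2]: print(k,np.array(r["point"]),round(r["confidence"],2),at_z(c,r["point"],z))
E
```

```text
cam [ 417.22 -155.16  374.7 ]
hinge [262.3  98.6] 0.81 [ 431.22 -148.59   26.  ]
hinge [465.  228.2] 0.31 [526.4  119.64  26.  ]
pin_left [284.2 221.2] 0.65 [567.12 -91.82  14.  ]
pin_right [243.3 217.5] 0.76 [ 572.64 -141.85   14.  ]
```

View pics/w1.png

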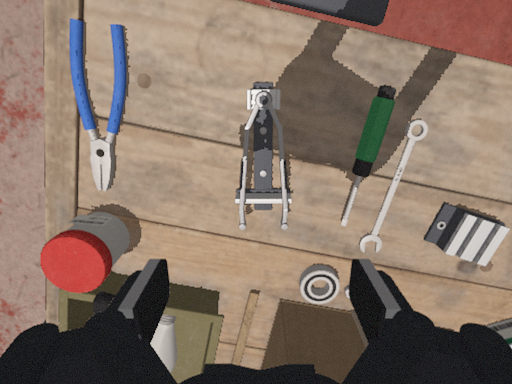

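```bash
python3 -c "
import cv2,numpy as np
a=cv2.imread('pics/w1.png');f=lambda b:cv2.resize(b,None,fx=4,fy=4,interpolation=2)
cv2.imwrite('pics/b.png',np.hstack([f(a[84:234,216:311]),f(a[184:334,412:512])]))"
```

```text
(no output)
```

View pics/b.png

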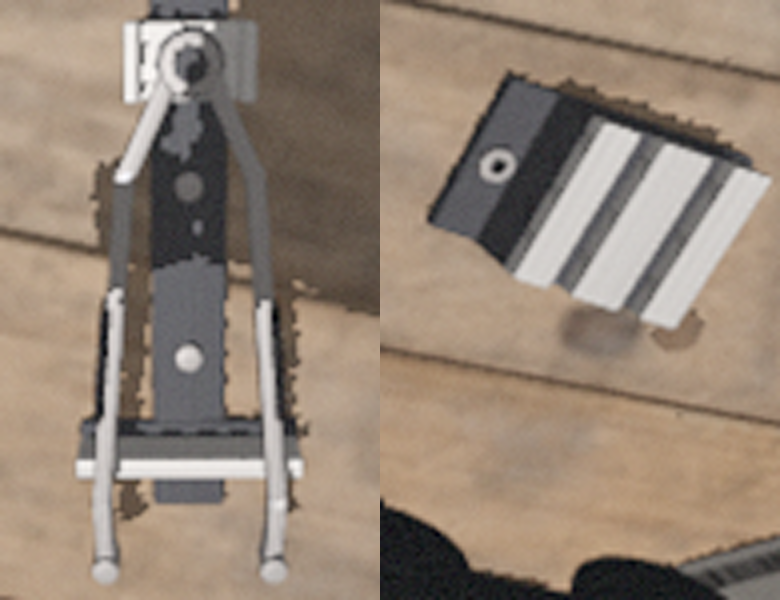

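```bash
python3 - <<'E'
from h import *
np.set_printoptions(precision=2,suppress=True)
c=arm.capture("wrist");t=arm.capture("top")
h=at_z(c,(263.5,99.75),44);p=at_z(c,(242.25,226),40);q=at_z(c,(284.25,226),40)
print(h,p,q,"gap",np.linalg.norm(p-q)); m=(p+q)/2-h;m[2]=0;L=np.linalg.norm(m);a=np.arctan2(m[1],m[0]);u=m/L
print("len",L,"ang",np.degrees(a),"grip",h+80*u, (p+q)/2-60*u)
K=[at_z(c,x,30) for x in[(467,213.5),(509.5,228.5),(485,266),(445.25,252)]]
print(np.array(K),"centre",np.mean(K,0));print([np.linalg.norm(K[i]-K[i-1]) for i in range(4)])
d=(K[2]+K[3]-K[0]-K[1]);print("gauge ang",np.degrees(np.arctan2(d[1],d[0])))
e=K[0]+K[3]-K[1]-K[2];print(np.degrees(np.arctan2(e[0],e[1])))
print("top view gauge corners")
K=[at_z(t,(160+x/4.4,120+y/4.2),30) for x,y in[(108,187),(208,203),(195,288),(98,272)]]
print(np.array(K),np.mean(K,0))
s=arm.state();print(s["tcp_pos"],s["tool_rot"],s["joint_pos"])
E
```

```text
[ 431.27 -146.8    44.  ] [ 572.04 -142.34   40.  ] [562.49 -95.24  40.  ] gap 48.06612981518804
len 138.84869605360745 ang 11.638473007035556 grip [ 509.62 -130.66   44.  ] [ 508.5  -130.89   40.  ]
[[509.09 111.14  30.  ]
 [517.07 168.19  30.  ]
 [570.33 161.47  30.  ]
 [561.7  105.86  30.  ]] centre [539.55 136.66  30.  ]
[np.float64(52.8785396074703), np.float64(57.605368244522886), np.float64(53.679858357017004), np.float64(56.27531186628348)]
gauge ang -6.458254106680893
-171.61549390519806
top view gauge corners
[[566.92 161.07  30.  ]
 [558.52 101.41  30.  ]
 [505.33 107.27  30.  ]
 [513.74 164.93  30.  ]] [536.13 133.67  30.  ]
[ 499.67 -137.76  231.34] [[-0.98 -0.2   0.  ]
 [-0.2   0.98 -0.  ]
 [-0.   -0.   -1.  ]] [ -18.23  -13.16  101.57   -0.     91.58 -119.81]
```

Request:
play_rows(moves=[[[8.0, -0.21, 0.1, 3.4, 0], [8.0, -0.21, 0.1, 3.4, 0], [8.0, -0.21, 0.1, 3.4, 0], [8.0, -0.21, 0.1, 3.4, 0], [8.0, -0.21, 0.1, 3.4, 0]]])

```text
time: 3.9
tcp_pos: [508.8, -130.7, 59.9]
tool_rot: [[-0.98, -0.201, 0.0], [-0.201, 0.98, -0.0], [-0.0, -0.0, -1.0]]
ft_force: [-0.4, -1.2, 0.6]
width: 0.94
gripper_force: 0.0
```

Request:
play_rows(moves=[[[8.0, 0, 0, 1.2, 0], [8.0, 0, 0, 1.2, 0], [8.0, 0, 0, 1.2, 0], [8.0, 0, 0, 1.2, 0], [8.0, 0, 0, 0, 0]]])

```text
time: 4.32
tcp_pos: [508.5, -130.8, 12.0]
tool_rot: [[-0.979, -0.202, -0.001], [-0.202, 0.979, 0.0], [0.001, 0.001, -1.0]]
ft_force: [-0.2, 0.2, -1.0]
width: 0.937
gripper_force: 0.0
```

Request:
play_rows(moves=[[[6.0, 0, 0, 0, 0], [5.2, 0, 0, 0, 0], [4.8, 0, 0, 0, 0], [4.5, 0, 0, 0, 0], [4.5, 0, 0, 0, 0]]])

```text
time: 4.73
tcp_pos: [510.2, -131.0, 15.4]
tool_rot: [[-0.979, -0.202, 0.003], [-0.202, 0.979, -0.001], [-0.003, -0.001, -1.0]]
ft_force: [-0.5, 3.2, 8.9]
width: 0.528
gripper_force: 8.8
```

Request:
play_rows(moves=[[[4.2, 0, 0, 0, 0], [4.0, 0, 0, 0, 0], [3.9, 0, 0, 0, 0], [3.9, 0, 0, 0, 0], [3.9, 0, 0, 0, 0]]])

```text
time: 5.15
tcp_pos: [510.6, -131.0, 16.0]
tool_rot: [[-0.979, -0.202, 0.004], [-0.202, 0.979, -0.001], [-0.004, -0.001, -1.0]]
ft_force: [-0.3, 3.8, 15.4]
width: 0.462
gripper_force: 11.8
```

Request:
play_rows(moves=[[[3.8, 0, 0, -0.2, 0], [3.7, 0, 0, -0.2, 0], [3.7, 0, 0, 0, 0], [3.7, 0, 0, 0, 0]]])

```text
time: 5.48
tcp_pos: [509.0, -130.8, 17.5]
tool_rot: [[-0.979, -0.202, 0.0], [-0.202, 0.979, -0.0], [-0.0, -0.0, -1.0]]
ft_force: [0.2, 0.3, -0.5]
width: 0.435
gripper_force: 7.6
```

```bash
python3 - <<'E'
from h import *
np.set_printoptions(precision=4,suppress=True)
c=arm.capture("wrist");cv2.imwrite("pics/w2.png",c["pixels"]);print(arm.state()["width"]*85.4)
for k in("pin_left","pin_right","hinge"):
    for r in arm.pinpoint("wrist",k)[:1]: print(k,np.array(r["point"]),round(r["confidence"],2),at_z(c,r["point"],44 if k=="hinge" else 14))
E
```

```text
37.06192701614083
pin_left [281.4 346.4] 0.8 [ 565.1819 -105.7431   14.    ]
pin_right [236.1 345.2] 0.88 [ 569.6102 -131.6734   14.    ]
hinge [254.8  87.6] 0.94 [ 428.0981 -148.6838   44.    ]
```

View pics/w2.png

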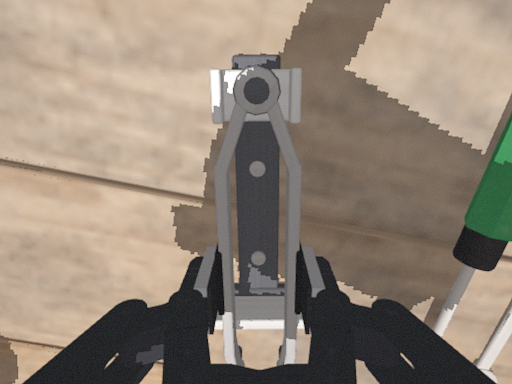

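Request:
play_rows(moves=[[[3.7, 0, 0, -0.5, 0], [3.7, 0, 0, -1, 0], [3.7, 0, 0, -1.5, 0], [3.7, 0, 0, -1.5, 0], [3.7, 0, 0, -1, 0]]])

```text
time: 6.1
tcp_pos: [509.4, -130.9, 74.6]
tool_rot: [[-0.979, -0.202, 0.002], [-0.202, 0.979, -0.001], [-0.002, -0.001, -1.0]]
ft_force: [-0.3, 0.5, -0.2]
width: 0.434
gripper_force: 7.6
```

```bash
python3 - <<'E'
from h import *
np.set_printoptions(precision=4,suppress=True)
c=arm.capture("wrist");cv2.imwrite("pics/w3.png",c["pixels"]);s=arm.state();print(s["width"]*85.4,s["tcp_pos"],s["gripper_force"])
R=s["tool_rot"]
for k in("pin_left","pin_right","hinge"):
    for r in arm.pinpoint("wrist",k)[:1]:
        P=at_z(c,r["point"],s["tcp_pos"][2]+(26.5 if k=="hinge" else -3.5));print(k,np.array(r["point"]),round(r["confidence"],2),R.T@(P-s["tcp_pos"]))
T=np.array([539.5,136.7]);print(np.degrees(np.arctan2(R[1,0],R[0,0])))
E
```

```text
37.22976226075803 [ 510.128  -131.141    76.2028] 7.596222460269928
pin_left [282.3 349.9] 0.92 [-60.5965  13.9924   3.679 ]
pin_right [241.4 344.3] 0.8 [-56.5021  -9.5542   3.7094]
hinge [251.4  89. ] 0.77 [ 82.9401  -1.9978 -26.7774]
-168.3441177664042
```

Request:
play_rows(moves=[[[3.7, -0.24, 1.2, 0, 0], [3.7, -0.24, 2.4, 0, 0], [3.7, -0.24, 3, 0, 0], [3.7, -0.24, 3, 0, 0], [3.7, -0.24, 3, 0, 0]]])

```text
time: 6.72
tcp_pos: [494.3, -3.3, 71.3]
tool_rot: [[-0.979, -0.201, -0.001], [-0.201, 0.979, 0.0], [0.001, 0.001, -1.0]]
ft_force: [0.6, -0.5, -0.9]
width: 0.439
gripper_force: 7.6
```

Request:
play_rows(moves=[[[3.7, -0.24, 3, 0, 0], [3.7, -0.24, 3, 0, 0], [3.7, -0.24, 3, 0, 0], [3.7, -0.24, 3, 0, 0], [3.7, -0.24, 2, 0, 0]]])

```text
time: 7.13
tcp_pos: [477.4, 137.2, 71.5]
tool_rot: [[-0.979, -0.203, -0.001], [-0.203, 0.979, 0.0], [0.001, 0.0, -1.0]]
ft_force: [-0.0, -0.2, -1.2]
width: 0.435
gripper_force: 7.6
```

Request:
play_rows(moves=[[[3.7, -0.24, 0.9, 0, 1.7], [3.7, 0, 0, 0, 4], [3.7, 0, 0, 0, 5], [3.7, 0, 0, 0, 5], [3.7, 0, 0, 0, 3]]])

```text
time: 7.55
tcp_pos: [478.4, 144.4, 71.3]
tool_rot: [[-0.992, 0.127, -0.002], [0.127, 0.992, -0.0], [0.002, -0.001, -1.0]]
ft_force: [-0.4, -0.8, -0.3]
width: 0.434
gripper_force: 7.6
```

```bash
python3 - <<'E'
from h import *
np.set_printoptions(precision=4,suppress=True)
s=arm.state();print(s["width"]*85.4,s["tcp_pos"],s["gripper_force"])
c=arm.capture("wrist");t=arm.capture("top");sd=arm.capture("side")
for n,k in zip(("wrist","top","side"),(c,t,sd)): cv2.imwrite(f"pics/{n}4.png",k["pixels"])
s=arm.state();z=s["tcp_pos"][2];print(s["tcp_pos"],s["tool_rot"])
for n,k in zip(("wrist","top","side"),(c,t,sd)):
    for p in("pin_left","pin_right","gauge_top"):
        for r in arm.pinpoint(n,p)[:1]: print(n,p,np.array(r["point"]),round(r["confidence"],2),at_z(k,r["point"],30 if p=="gauge_top" else z-3.6))
f=lambda b,m:cv2.resize(b,None,fx=m,fy=m,interpolation=2)
print(c["pixels"].shape)
a=f(c["pixels"][234:384,172:347],4)[:600,:700]
cv2.imwrite("pics/c.png",a)
E
```

```text
37.0694911408156 [478.4406 144.4181  71.261 ] 7.590547353029251
[478.6794 144.1695  71.514 ] [[-0.9927  0.1209 -0.0012]
 [ 0.1209  0.9927 -0.0002]
 [ 0.0011 -0.0004 -1.    ]]
wrist pin_left [281.8 345.6] 0.68 [538.8264 150.4008  67.914 ]
wrist pin_right [238.6 346.1] 0.82 [535.9938 125.5325  67.914 ]
wrist gauge_top [258.3 304.9] 0.61 [538.4282 136.6517  30.    ]
top pin_right [197.  175.5] 0.37 [535.4635 122.0052  67.914 ]
top gauge_top [195.2 178.7] 0.54 [530.4809 131.9087  30.    ]
side pin_left [257.  170.5] 0.93 [536.6539 137.5788  67.914 ]
side pin_right [259.1 172. ] 0.73 [541.2468 125.311   67.914 ]
side gauge_top [256.  184.5] 0.78 [534.3134 131.4831  30.    ]
(384, 512, 3)
```

View pics/c.png

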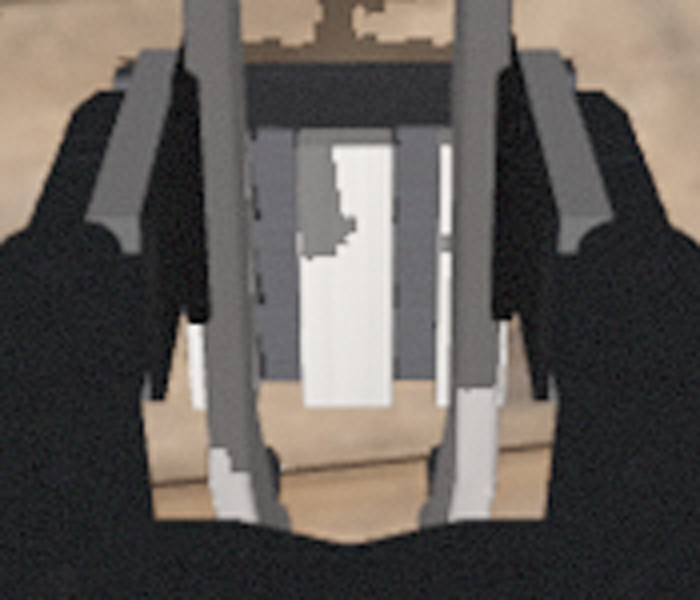

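```bash
python3 - <<'E'
from h import *
np.set_printoptions(precision=2,suppress=True)
c=arm.capture("wrist");s=arm.state();z=s["tcp_pos"][2];R=s["tool_rot"];o=s["tcp_pos"];print(o)
A=at_z(c,(258.6,266.5),30);B=at_z(c,(258.6,335),30);print("land",A,B,np.linalg.norm(A-B),np.degrees(np.arctan2(*(B-A)[1::-1])))
print("mid land",(A+B)/2, "tool angle",np.degrees(np.arctan2(-R[1,0],-R[0,0])))
P=at_z(c,(172+278/4,234+495/4),z-2);Q=at_z(c,(172+430/4,234+495/4),z-2);print(P,Q,(P+Q)/2,np.linalg.norm(P-Q))
C=(A+B)/2
for X in(A,B,P,Q,C): print(R.T@(X-o))
sd=cv2.imread("pics/side4.png")[140:215,210:310];cv2.imwrite("pics/d.png",cv2.resize(sd,None,fx=8,fy=8,interpolation=2))
E
```

```text
[479.26 143.83  72.32]
land [509.76 140.25  30.  ] [566.22 133.23  30.  ] 56.89079644965835 -7.094322497905348
mid land [537.99 136.74  30.  ] tool angle -7.032507472164845
[544.38 125.92  70.32] [547.12 147.91  70.32] [545.75 136.92  70.32] 22.16551974076323
[-30.71   0.18  42.32]
[-87.6    0.12  42.32]
[-66.83  -9.81   2.  ]
[-66.85  12.36   2.  ]
[-59.16   0.15  42.32]
```

View pics/d.png

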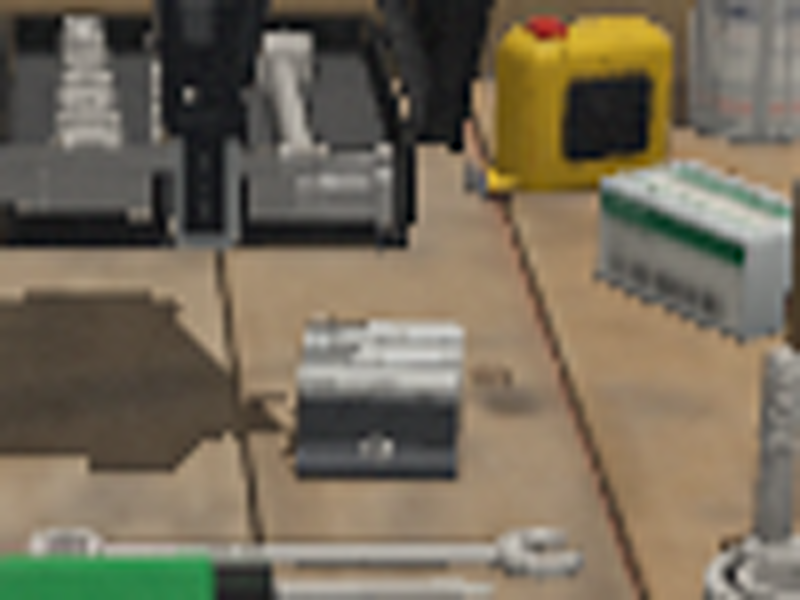

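Request:
play_rows(moves=[[[3.7, 0, -0.05, 0.5, 0], [3.7, 0, -0.05, 0.8, 0], [3.7, 0, 0, 0.8, 0], [3.7, 0, 0, 0.5, 0], [3.7, 0, 0, 0.2, 0]]])

```text
time: 8.62
tcp_pos: [478.5, 142.7, 42.7]
tool_rot: [[-0.992, 0.123, -0.002], [0.123, 0.992, -0.0], [0.002, -0.001, -1.0]]
ft_force: [0.5, -0.3, -2.2]
width: 0.437
gripper_force: 7.6
```

Request:
play_rows(moves=[[[3.7, 0, 0, 0, 0], [3.7, 0, 0, 0, 0], [3.7, 0, 0, 0, 0]]])

```text
time: 8.87
tcp_pos: [479.3, 142.9, 44.6]
tool_rot: [[-0.992, 0.123, 0.0], [0.123, 0.992, 0.0], [-0.0, 0.0, -1.0]]
ft_force: [-0.5, -0.1, -1.2]
width: 0.434
gripper_force: 7.6
```

```bash
python3 - <<'E'
from h import *
np.set_printoptions(precision=2,suppress=True)
C={n:arm.capture(n) for n in("wrist","side")}
s=arm.state();z=s["tcp_pos"][2];R=s["tool_rot"];o=s["tcp_pos"];print(o,s["ft_force"],s["width"]*85.4)
pt={}
for n in C:
    cv2.imwrite(f"pics/{n}5.png",C[n]["pixels"])
    for p in("pin_left","pin_right","gauge_top"):
        for r in arm.pinpoint(n,p)[:1]:
            X=at_z(C[n],r["point"],30 if p=="gauge_top" else z-3.5);pt[n,p]=r["point"];print(n,p,np.array(r["point"]),round(r["confidence"],2),X,R.T@(X-o))
for p in("pin_left","pin_right","gauge_top"):
    try: print(p,tri([(C[n],pt[n,p]) for n in C]))
    except KeyError: pass
f=lambda b,m:cv2.resize(b,None,fx=m,fy=m,interpolation=2)
a=f(C["wrist"]["pixels"][234:384,207:307],4);b=f(C["side"]["pixels"][150:210,238:278],10)
cv2.imwrite("pics/e.png",np.hstack([a,b[:600]]))
E
```

```text
[479.28 142.93  44.63] [ 0.1  -0.15 -1.55] 37.16714696418995
wrist pin_left [282.5 347.1] 0.62 [541.05 149.46  41.13] [-60.5   14.05   3.53]
wrist pin_right [238.3 345.8] 0.79 [536.92 124.1   41.13] [-59.52 -11.62   3.52]
wrist gauge_top [258.3 332.4] 0.84 [538.84 135.54  30.  ] [-60.02  -0.04  14.65]
side pin_left [256.8 177.4] 0.91 [538.36 157.04  41.13] [-56.91  21.25   3.53]
side pin_right [255.  182.7] 0.61 [530.1  115.79  41.13] [-53.77 -20.71   3.52]
side gauge_top [257.1 182.1] 0.89 [538.85 149.93  30.  ] [-58.26  14.25  14.66]
pin_left [537.83 149.5   44.05]
pin_right [533.11 123.81  40.49]
gauge_top [536.66 136.16  34.26]
```

View pics/e.png

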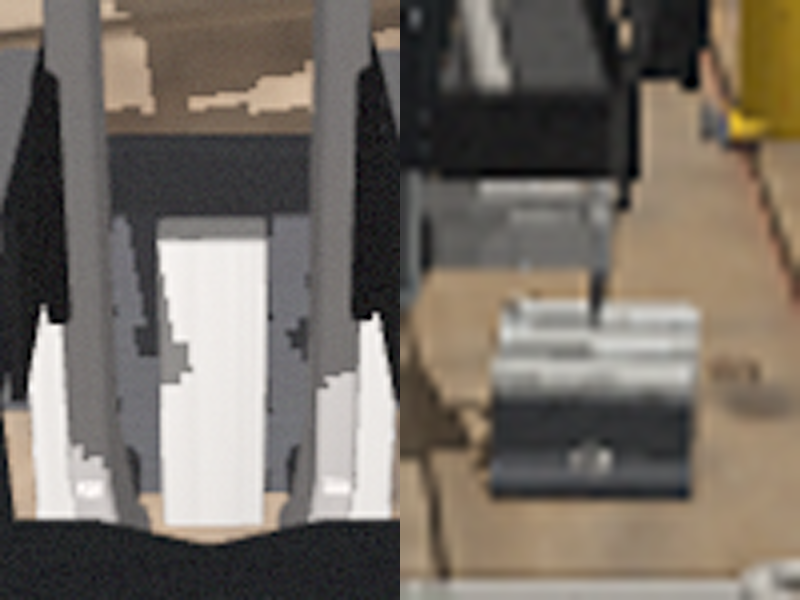

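Request:
play_rows(moves=[[[3.7, 0, -0.03, 0.2, 0], [3.7, 0, -0.03, 0.2, 0], [3.7, 0, 0, 0.1, 0], [3.7, 0, 0, 0, 0], [3.7, 0, 0, 0, 0]]])

```text
time: 9.68
tcp_pos: [479.0, 142.3, 39.2]
tool_rot: [[-0.992, 0.123, -0.0], [0.123, 0.992, -0.0], [0.0, -0.0, -1.0]]
ft_force: [1.2, -0.5, -0.9]
width: 0.435
gripper_force: 7.6
```

Request:
play_rows(moves=[[[3.7, 0, 0, 0, 0], [3.7, 0, 0, 0, 0], [3.7, 0, 0, 0, 0], [3.7, 0, 0, 0, 0], [3.7, 0, 0, 0, 0]]])

```text
time: 10.1
tcp_pos: [479.1, 142.3, 39.3]
tool_rot: [[-0.992, 0.123, 0.0], [0.123, 0.992, -0.0], [-0.0, -0.0, -1.0]]
ft_force: [-0.3, -0.7, -0.9]
width: 0.437
gripper_force: 7.6
```

```bash
python3 - <<'E'
from h import *
np.set_printoptions(precision=2,suppress=True)
C={n:arm.capture(n) for n in("wrist","side")}
s=arm.state();z=s["tcp_pos"][2];R=s["tool_rot"];o=s["tcp_pos"];print(o,s["ft_force"],s["width"]*85.4)
pt={}
for p in("pin_left","pin_right","gauge_top"):
    for n in C:
        for r in arm.pinpoint(n,p)[:1]:
            X=at_z(C[n],r["point"],30 if p=="gauge_top" else z-3.5);pt[n,p]=r["point"];print(n,p,np.array(r["point"]),round(r["confidence"],2),R.T@(X-o))
# predicted gauge top corners / pins in side view
c=C["side"];G=np.array([538.5,135.8,30]);a=np.radians(-7.1);u=np.array([np.cos(a),np.sin(a),0]);v=np.array([-u[1],u[0],0])
for i,j in((-27,-28),(27,-28),(27,28),(-27,28),(0,-12)): print("gauge",i,j,proj(c,G+i*u+j*v))
for y in(12,-12): 
  for h in (3,6,9): print("pin",y,h,proj(c,G+y*v+[0,0,h]))
f=lambda b,m:cv2.resize(b,None,fx=m,fy=m,interpolation=2)
a=f(C["wrist"]["pixels"][234:384,207:307],4);b=f(c["pixels"][150:210,238:278],10)
cv2.imwrite("pics/f.png",np.hstack([a,b]))
E
```

```text
[479.04 142.3   39.31] [ 0.23 -0.69 -0.97] 37.626888589576836
wrist pin_left [282.  348.3] 0.68 [-61.43  13.77   3.5 ]
side pin_left [233.7 172.2] 0.71 [10.94 73.33  3.5 ]
wrist pin_right [239.4 343.8] 0.88 [-58.09 -10.96   3.5 ]
side pin_right [256.9 183.7] 0.74 [-58.84 -12.98   3.5 ]
wrist gauge_top [258.7 339.4] 0.65 [-60.41   0.2    9.31]
side gauge_top [258.6 183.8] 0.86 [-63.     2.12   9.31]
gauge -27 -28 [246.87 187.26]
gauge 27 -28 [267.13 188.  ]
gauge 27 28 [267.54 180.71]
gauge -27 28 [248.08 180.02]
gauge 0 -12 [257.23 185.49]
pin 12 3 [257.61 181.35]
pin 12 6 [257.63 180.33]
pin 12 9 [257.66 179.29]
pin -12 3 [257.26 184.45]
pin -12 6 [257.28 183.41]
pin -12 9 [257.31 182.36]
```

View pics/f.png

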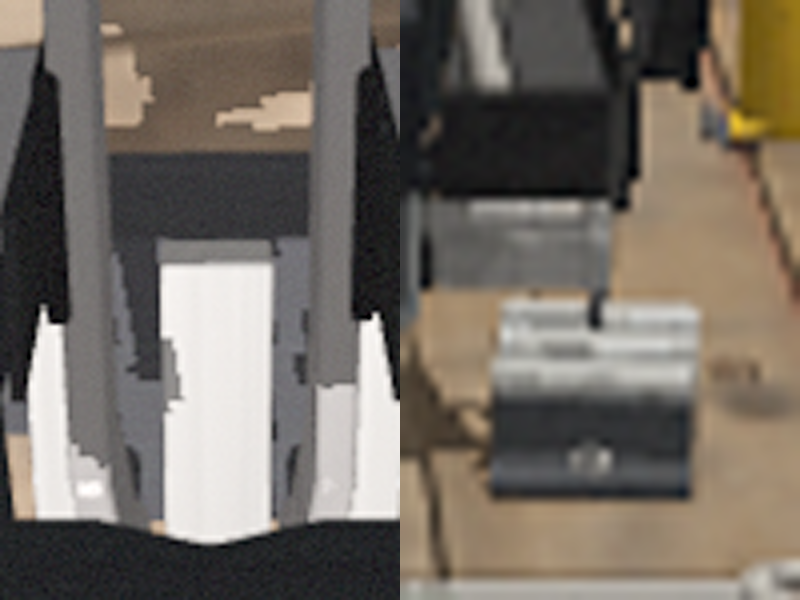

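Request:
play_rows(moves=[[[3.7, 0, 0, 0, 0], [3.7, 0, 0, 0, 0], [3.7, 0, 0, 0, 0], [3.7, 0, 0, 0, 0], [3.7, 0, 0, 0, 0]]])

```text
time: 10.92
tcp_pos: [479.0, 142.3, 39.3]
tool_rot: [[-0.992, 0.123, 0.0], [0.123, 0.992, -0.0], [-0.0, -0.0, -1.0]]
ft_force: [0.2, 0.2, -0.2]
width: 0.437
gripper_force: 7.6
```

Request:
play_rows(moves=[[[3.7, 0, 0, 0, 0], [3.7, 0, 0, 0, 0], [3.7, 0, 0, 0, 0], [3.7, 0, 0, 0, 0], [3.7, 0, 0, 0, 0]]])

```text
time: 11.33
tcp_pos: [479.0, 142.3, 39.3]
tool_rot: [[-0.992, 0.123, 0.0], [0.123, 0.992, 0.0], [-0.0, 0.0, -1.0]]
ft_force: [0.5, 0.5, -1.0]
width: 0.437
gripper_force: 7.6
```

Request:
play_rows(moves=[[[3.7, 0, 0, 0, 0], [3.7, 0, 0, 0, 0], [3.7, 0, 0, 0, 0], [3.7, 0, 0, 0, 0], [3.7, 0, 0, 0, 0]]])

```text
time: 11.75
tcp_pos: [479.1, 142.3, 39.3]
tool_rot: [[-0.992, 0.123, 0.0], [0.123, 0.992, 0.0], [-0.0, 0.0, -1.0]]
ft_force: [0.2, -0.0, -0.2]
width: 0.433
gripper_force: 7.6
```

Request:
play_rows(moves=[[[3.7, 0, 0, 0, 0], [3.7, 0, 0, 0, 0], [3.7, 0, 0, 0, 0], [3.7, 0, 0, 0, 0], [3.7, 0, 0, 0, 0]]])

```text
time: 12.17
tcp_pos: [479.1, 142.3, 39.3]
tool_rot: [[-0.992, 0.123, 0.0], [0.123, 0.992, 0.0], [-0.0, 0.0, -1.0]]
ft_force: [0.1, -0.3, -1.3]
width: 0.436
gripper_force: 7.6
```

Request:
play_rows(moves=[[[3.7, 0, 0, 0, 0], [3.7, 0, 0, 0, 0], [3.7, 0, 0, 0, 0], [3.7, 0, 0, 0, 0], [3.7, 0, 0, 0, 0]]])

```text
time: 12.58
tcp_pos: [479.0, 142.3, 39.3]
tool_rot: [[-0.992, 0.123, -0.0], [0.123, 0.992, -0.0], [0.0, -0.0, -1.0]]
ft_force: [-1.0, 0.0, -0.8]
width: 0.435
gripper_force: 7.6
```

Request:
play_rows(moves=[[[3.7, 0, 0, 0, 0], [3.7, 0, 0, 0, 0], [3.7, 0, 0, 0, 0], [3.7, 0, 0, 0, 0], [3.7, 0, 0, 0, 0]]])

```text
time: 13.0
tcp_pos: [479.0, 142.3, 39.3]
tool_rot: [[-0.992, 0.123, -0.0], [0.123, 0.992, -0.0], [0.0, -0.0, -1.0]]
ft_force: [0.2, 0.0, -0.2]
width: 0.434
gripper_force: 7.6
```

```bash
python3 - <<'E'
from h import *
s=arm.state();print(s["tcp_pos"],s["ft_force"],s["width"]*85.4,s["gripper_force"]);print(arm.hand_in())
E
```

```text
[479.03252405 142.27376319  39.28301735] [ 0.24798457  0.01715475 -0.23988517] 37.02230016488899 7.592947036027908
the job is handed in; nothing more can be done
None
```

I handed the job in at about 13 s, with the tweezers held still and pins about 24 mm apart. By my camera measurements, the pins stood over their grooves about 6 mm above the gauge (give or take 1–2 mm); the hand-in returned no verdict.

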